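Nudge the strap template onto the jig's locating pins

ROBOT

A 6-joint arm with a two-finger parallel gripper is mounted at the origin on the work surface. World frame = base frame: x ahead of the robot, y to its left, z up, the work surface at z = 0. Lengths are in m, angles in degrees, forces in N, time in s.
With the tool pointing down it reaches from about 0.35 to 0.875 m from the base axis. Payload 4.2 kg.
Tool frame: the origin (TCP) lies midway between the tips of the shut fingers; the grasp point (between the pads) lies 19 mm behind it; y points along the fingers, z is the direction in which the jaws open and shut, and the axes are right-handed (so a half turn about y gives the same grasp; the last joint's range is limited). The gripper opens to 87 mm and grips with 3 to 60 N. Pads are 19 mm wide; open, the fingers measure 117 mm over their backs; the gripper's body (75 mm by 190 mm) begins 51 mm behind the grasp point.
Start: joints at [83.342, 22.042, 0.453, 0, -68.411, -14.817], TCP at [0.229, 0.582, 0.202] pointing down, gripper open.
Joint ranges: [-179.83, 179.83], [-69.29, 118.12], [-61.27, 80.66], [-181.25, 117.63], [-171.15, -9.14], [-177.46, 177.46]. Speed limits (degrees/s): [159.86, 159.86, 180, 180, 180, 180].

INTERFACE

Orientations are given as [roll, pitch, yaw] about the fixed x, y, z axes, in that order (R = Rz(yaw) Ry(pitch) Rx(roll)).
In Python, from workcell import env gives the robot as it stands. The module is installed in compiled form; this text tells all that it offers. Calls block until the motion is done:
- env.goto(position, orientation): joint-space move of the TCP to a pose.
- env.move_straight(position, rotation=None, rate=0.15, force_limit=None): straight line of the TCP; rotation=None keeps the orientation; rate is the mean speed in m/s. With force_limit (N) it stops when the force on the tool has changed by that much, and returns True; else False.
- env.set_joints(angles): joint-space move.
- env.gripper_to(opening, grasp_force=None): opening from 0.0 (shut) to 1.0 (fully open); grasp_force is the grip in N (None keeps the last); returns when the fingers have stopped.
- env.dwell(seconds).
- env.inverse_kinematics(position, orientation): joint angles nearest the present ones, or None.
- env.read_state(): the state.
- env.grab_frame(name): name is "scene" or "top" or "wrist"; returns a dict with "image" (384x512x3 uint8, blue, green, red), "fx", "fy", "cx", "cy" (pixels), "position" and "orientation" of the camera in the world. Camera axes: x right, y up, looking along -z (the intrinsics and any distortion apply to the point x, -y, -z); pixel columns grow to the right and rows downward; lengths in m; the calibration is good to about 2 mm. A picture is of the moment at which its call begins. There is no depth.
A pose or a line that the arm cannot do raises env.Unreachable and nothing moves.
- env.close_job(): hands the job in, once; it reports no verdict.
Trained networks look in a picture, given as the dict that the camera call returned (one of the last four; its "shot" number tells which), for a name from the list of things; names that differ only in an ending like _2 or _b are one class to them, and where a whole thing is asked for, a point or a joint stands for the part that bears it (a point fixed in the world has none). Each returns a list of dicts, best first, with "score" (0 to 1); they miss things now and then, are a little off and sometimes report something else, mostly with a low value. They report only what shows in the picture. A call takes as long as a camera call.
- env.search_frame(picture, thing): "xyz" ([x, y, z] in m, in world coordinates, good to about 4 mm: the middle of the surface that is visible of it).
- env.trace(picture, thing): "mask" (384x512 bool, what is visible of it).
The state is a dict: "clock": time; "joint_positions": joint angles; "qvel": joint speeds; "joint_torque": joint torques, N m; "position": TCP position; "tool_rot": TCP orientation; "force": force on the tool from outside, world axes, zero at the start; "wrist_torque": the same for the moment, N m; "opening": opening from 0.0 (shut) to 1.0 (fully open).
Only numpy, scipy, OpenCV 4.12 (cv2) and the standard library are available. Lean on these libraries where they do the work, as an engineer would, in place of code of your own. Each camera call takes 0.05 s, during which the arm holds its last target.

TASK

The aluminium strap template is lying crooked on top of the two brass locating pins of the dark grey jig. Push it up against the jig's red fence and nudge it along the fence with your fingertips until both of its holes drop over the pins and it lies flat on the jig bed, then take your hand away. Only push or press the template, never pick it up, and leave the other things on the bench where they are.

Things in the scene. Friction and masses are not known exactly. Their poses are not given: they have to be found in the camera images.
- jig: Fixed jig: dark grey bed 200 (x) by 340 (y) by 15 mm, its top 15 mm above the bench, open at the robot side and both ends. Origin: centre of its underside, on the bench; x points towards the red fence on its far side, y along the fence, z up. Two brass pins stand on the bed at x = +30 mm, y = +45 and -45 mm, hidden under the template at first. The seated template's origin is at x = +5, y = 0, z = 15 mm.
- jig_fence (a point): Middle of the red fence's face towards the template, at bed level (jig x = +70.5 mm, y = 0, z = 15 mm). The fence is 300 mm long in y, 17 mm thick, 30 mm tall above the bed. Two white lines across its top stand level with the two pins.
- jig_pin0 (a point): Tip centre of the brass pin at the jig's +y side, 25 mm above the bench. Each pin is 10 mm tall above the bed: 9 mm thick for the lower 6 mm, then tapering to 4 mm at the tip.
- jig_pin1 (a point): Tip centre of the like pin at the jig's -y side, 25 mm above the bench.
- template: Loose bare aluminium plate, 130 (x) by 190 (y) by 8 mm, 0.3 to 0.55 kg, sliding at a push of about 2 to 10 N. Origin: centre of its underside; x towards the fence, y along it, z out of its top. Two 13 mm round through-holes at x = +25 mm, y = +45 and -45 mm, with black lines on top from them to the far edge; a slot window 31 (x) by 121 (y) mm centred at x = -25 mm, y = 0.
- template_hole0 (a point): Centre of the mouth, on the template's top face, of the +y hole (it belongs on jig_pin0). When the far edge is at the fence and the holes come over the pins, the far part drops 10 mm by itself; seated, the pin tips stand 2 mm above the template's top.
- template_hole1 (a point): Centre of the mouth, on the template's top face, of the -y hole (it belongs on jig_pin1). The holes' centres are 40 mm from the far edge; the pins are 40.5 mm from the fence.
- template_front (a point): Middle of the template's lower edge on the robot side (template x = -65 mm, y = 0, z = 0). At the start this edge rests on the bed and the far part is propped on the pin tips, sloping up to the fence; the far edge is about 15 to 30 mm short of the fence, the template up to 40 mm off along the fence either way and turned up to 0.08 rad from the jig.
- paint_jar: Bystander: closed jar of edge paint with red label and black cap, 56 mm across, 70 mm tall, standing beyond the fence. Origin: centre of its underside.
- spool: Bystander: red thread spool, 44 mm across, 50 mm tall, standing beyond the fence. Origin: centre of its underside.
- mallet: Bystander: mallet with white head lying on the bench to the right. Origin: underside, near its middle.
- brush: Bystander: small brush lying on the bench on the right, nearer the robot. Origin: underside, near its middle.
- weight: Bystander: round steel hold-down weight with knob, 60 mm across, 67 mm tall, on the left. Origin: centre of its underside.
- rivet_tray: Bystander: black open tray of rivets, 100 by 140 by 30 mm, on the left. Origin: centre of its underside.
- tool_pot: Bystander: white pot with tool handles standing in it, 72 mm across, 130 mm tall, on the right. Origin: centre of its underside.

How it is judged (in metres and radians):
At the end, for the whole second after the job is handed in: Both holes of the template are over their pins (within 4 mm of the pin axes), the template lies flat on the jig bed (tilt under 0.025 rad, underside centre within 2.5 mm of the bed) and is at rest (horizontal distance between template_hole0 and jig_pin0 below 0.004 m and horizontal distance between template_hole1 and jig_pin1 below 0.004 m and angle between template's own z axis and vertical below 0.025 rad and z of template in the frame of jig below 0.0175 m and linear speed of template below 0.01 m/s); the robot touches nothing.
It fails at once if the template is lifted off the jig (its robot-side edge more than 17 mm above the bed, or its middle more than 27 mm above the bed) (height (world z) of template_front above 0.032 m or height (world z) of template above 0.042 m).
It fails at once if the template is tipped up (more than 0.4 rad) (angle between template's own z axis and vertical above 0.4 rad).
It fails at once if a bystander is moved by more than 30 mm (distance of any of paint_jar, spool, mallet, brush, weight, rivet_tray, tool_pot from where it was at the start of the episode above 0.03 m).
It also fails if it takes over 54 s, if anything falls off the work surface, if the arm or the gripper's body presses on something with over 40 N, if the wrist force passes 120 N, or if a joint passes its speed limit or range.

## Working session

There is one attempt and no reset: what is moved stays moved. The work goes in short steps, each a Python script; the robot and the scene stay as the last script left them, time stands still between calls to the robot, and variables do not carry over. Pictures are saved under pics/ and viewed, and the job is handed in when it is done.

```bash
mkdir -p pics
cat > h.py <<'E'
from workcell import env
import numpy as np, cv2
from scipy.spatial.transform import Rotation as R
def snap(cam,name):
    f=env.grab_frame(cam); cv2.imwrite('pics/'+name+'.png',f['image']); return f
def pose(f):
    return np.array(f['position']),np.array(f['orientation'])
E
python3 - <<'E'
from h import *
s=env.read_state(); print(s)
for c in ['scene','top']:
    f=snap(c,c+'0'); print({k:v for k,v in f.items() if k!='image'})
    for t in ['jig','jig_fence','template','template_hole0','template_hole1','template_front','paint_jar','spool','jig_pin0','tool_pot','weight']:
        print(t,[(np.round(d['xyz'],4).tolist(),round(d['score'],2)) for d in env.search_frame(f,t)[:2]])
E
```

```text
{'clock': 0.0, 'joint_positions': array([ 8.33448987e+01,  2.20907010e+01,  3.78770781e-01, -2.68542479e-02,
       -6.84119079e+01, -1.48172072e+01]), 'qvel': array([ 0.00274831, -0.05561242, -0.10877594,  0.07067705,  0.02035959,
       -0.05130479]), 'joint_torque': array([-2.18034775e-04, -3.90672398e+01,  1.87414670e+01,  4.21989843e+00,
        1.10496394e-02, -1.89659440e-04]), 'position': array([0.22853292, 0.58101604, 0.20135894]), 'tool_rot': array([-8.98738974e+01,  7.55096439e-03,  1.58517792e+02]), 'force': array([-0.29774329, -0.45860614,  1.12395499]), 'wrist_torque': array([ 0.05504136,  0.0232081 , -0.01249286]), 'opening': 0.9997621630754702}
{'fx': 442.80446597341626, 'fy': 442.80446597341626, 'cx': 256.88960258916933, 'cy': 200.98633784901963, 'position': array([1.04362   , 0.76619008, 0.91739876]), 'orientation': array([ 46.84878689,   0.84745496, 146.38049072]), 'shot': 1}
jig [([0.6544, 0.032, 0.0137], 0.57), ([0.3796, -0.4311, 0.0214], 0.23)]
jig_fence [([0.6495, 0.0292, 0.0143], 0.7)]
template [([0.6058, -0.015, 0.0301], 0.81)]
template_hole0 [([0.6077, -0.01
[... 763 characters left out ...]
.6005, -0.024, 0.0319], 0.5)]
jig_fence [([0.6249, -0.0257, 0.0142], 0.85)]
template [([0.6059, -0.0271, 0.0263], 0.6)]
template_hole0 [([0.6037, -0.0215, 0.0271], 0.72), ([0.6258, -0.0297, 0.0148], 0.62)]
template_hole1 [([0.6037, -0.0215, 0.0271], 0.72), ([0.6258, -0.0297, 0.0148], 0.62)]
template_front [([0.6046, -0.0266, 0.0302], 0.86), ([0.3945, 0.3495, 0.0409], 0.62)]
paint_jar [([0.6039, -0.0214, 0.0268], 0.73), ([0.3745, -0.4326, 0.0269], 0.72)]
spool [([0.7433, 0.1034, 0.0499], 0.74), ([0.6252, -0.0297, 0.0122], 0.59)]
jig_pin0 [([0.6241, -0.0271, 0.0163], 0.79)]
tool_pot [([0.6153, -0.4438, 0.0497], 0.62)]
weight [([0.3961, 0.3526, 0.0413], 0.54), ([0.6024, -0.0235, 0.0324], 0.17)]
```

View pics/scene0.png

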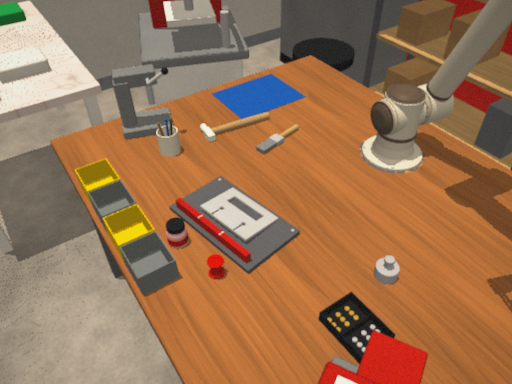

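View pics/top0.png

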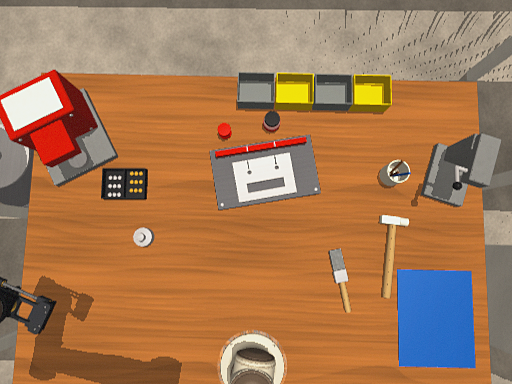

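Run:
```python
import cv2
a=cv2.imread('pics/top0.png')[60:220,160:360]; cv2.imwrite('pics/top0z.png',cv2.resize(a,(750,600),interpolation=cv2.INTER_CUBIC))
a=cv2.imread('pics/scene0.png')[110:290,150:400]; cv2.imwrite('pics/scene0z.png',cv2.resize(a,(800,576),interpolation=cv2.INTER_CUBIC))
```

```text
(no output)
```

View pics/top0z.png

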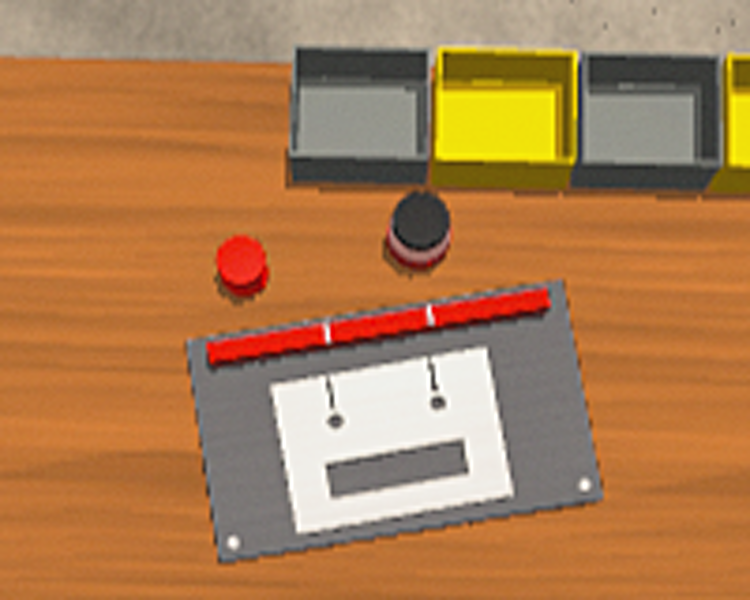

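View pics/scene0z.png

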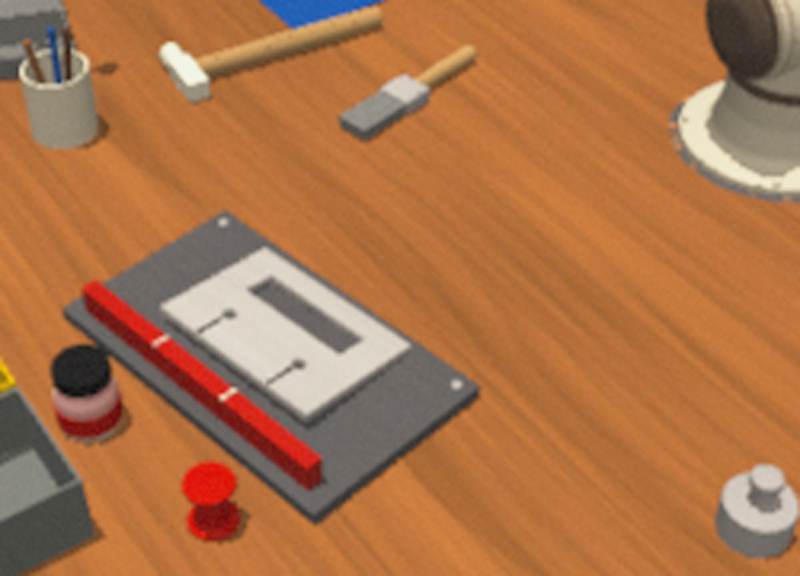

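The pictures show the jig turned roughly 9° about z, with the template short of the red fence. Its holes sit at zoomed top pixels (336,421) and (438,402). Next I'll look from the wrist camera.

Run:
```python
from h import *
for p in ([0.60,-0.025,0.30],[0.55,-0.025,0.30]):
  for y in (8.5,188.5): print(p,y,env.inverse_kinematics(p,[-90,0,y]))
env.goto([0.57,-0.025,0.30],[-90,0,8.5])
s=env.read_state(); print(s['clock'],s['position'],s['tool_rot'],s['joint_positions'])
f=snap('wrist','w1'); print({k:v for k,v in f.items() if k!='image'})
```

```text
[0.6, -0.025, 0.3] 8.5 [ 1.30465263e+01  1.68487327e+01  6.64950937e+00 -2.54444375e-14
 -7.98007766e+01 -9.45465263e+01]
[0.6, -0.025, 0.3] 188.5 [ 1.30465263e+01  1.68487327e+01  6.64950937e+00  2.54444375e-14
 -7.98007766e+01  8.54534737e+01]
[0.55, -0.025, 0.3] 8.5 [ 1.42701082e+01  1.16627634e+01 -2.78659769e-01 -2.54444375e-14
 -7.80585768e+01 -9.57701082e+01]
[0.55, -0.025, 0.3] 188.5 [ 1.42701082e+01  1.16627634e+01 -2.78659769e-01  2.54444375e-14
 -7.80585768e+01  8.42298918e+01]
3.6917 [ 0.57007696 -0.02428872  0.29978997] [-8.99945369e+01  1.56177961e-02  8.57039460e+00] [ 1.38199576e+01  1.37527517e+01  2.41348004e+00 -7.00554758e-03
 -7.86757809e+01 -9.52481872e+01]
{'fx': 312.8052760551033, 'fy': 312.8052760551033, 'cx': 258.12323523697717, 'cy': 193.95947238441747, 'position': array([ 0.49543369, -0.03563551,  0.48330009]), 'orientation': array([-1.59448236e+01, -2.91143825e-02,  9.85759142e+01]), 'shot': 3}
```

View pics/w1.png

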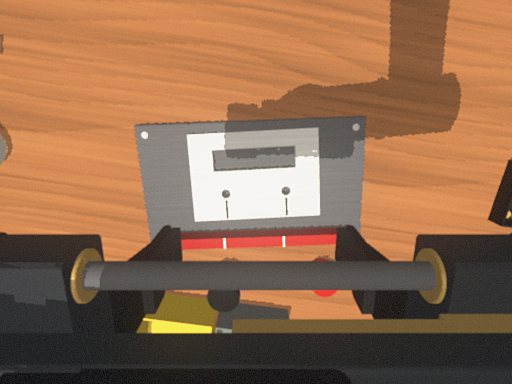

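The wrist view shows the jig bed corners at about (136,124) and (365,117), the template from (188,134) to (320,216), holes at (226,194) and (286,190), and the fence lines at (225,242) and (284,240). I'll take one closer view for accuracy.

Run:
```python
from h import *
env.move_straight([0.575,-0.03,0.17],rate=0.2)
s=env.read_state(); print(s['clock'],s['position'],s['tool_rot'])
f=snap('wrist','w2'); print({k:v for k,v in f.items() if k!='image'})
import pickle; pickle.dump(f,open('w2.pkl','wb'))
t=env.trace(f,'template')[0]; print(t['score'],t['mask'].sum()); np.save('w2t.npy',t['mask'])
cv2.imwrite('pics/w2z.png',cv2.resize(f['image'][60:330,80:440],(800,600),interpolation=cv2.INTER_CUBIC))
```

```text
4.5417 [ 0.57594704 -0.0298103   0.17114176] [-90.02876506  -0.11876027   8.53875577]
{'fx': 312.8052760551033, 'fy': 312.8052760551033, 'cx': 258.12323523697717, 'cy': 193.95947238441747, 'position': array([ 0.50088447, -0.04107998,  0.3544731 ]), 'orientation': array([-1.60800063e+01,  6.33486212e-03,  9.85446041e+01]), 'shot': 4}
0.55 17363
```

View pics/w2z.png

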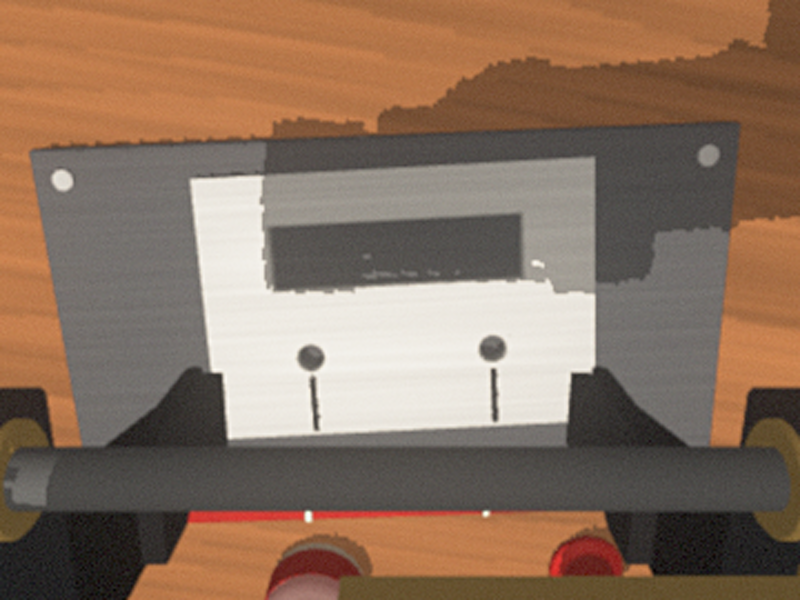

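The close-up shows the whole template: corners at zoomed (190,178), (595,156), (570,422) and (229,439), holes at (311,358) and (492,348), and the slot between them and the near edge. I'll fit both poses from these points.

```bash
cat >> h.py <<'E'
from scipy.optimize import least_squares
def proj(f,P):
    Rc=R.from_euler('xyz',f['orientation'],degrees=True).as_matrix()
    q=(np.asarray(P)-f['position'])@Rc
    return np.c_[f['fx']*q[:,0]/-q[:,2]+f['cx'], f['fy']*-q[:,1]/-q[:,2]+f['cy']]
def jigpts(p,L):
    return R.from_euler('z',p[2]).apply(L)+[p[0],p[1],0]
def tplpts(p,L,zb=.015):
    # p=x,y of near edge middle, yaw, pitch(up at far)
    return R.from_euler('YZ'[::-1],[p[2],-p[3]]).apply(np.asarray(L)+[.065,0,0])+[p[0],p[1],zb]
TL=np.array([[-65,-95,8],[-65,95,8],[65,95,8],[65,-95,8],[25,-45,8],[25,45,8],[-40.5,60.5,8],[-9.5,60.5,8],[-9.5,-60.5,8]])/1e3
E
python3 - <<'E'
from h import *
import pickle
f2=pickle.load(open('w2.pkl','rb'))
f1=dict(f2,position=np.array([0.49543369,-0.03563551,0.48330009]),orientation=np.array([-15.9448236,-0.0291143825,98.5759142]))
z=lambda a:np.array(a,float)*.45+[79.7,59.7]
j2=z([[32,151],[739,122]]); J2=np.array([[-100,-170,15],[-100,170,15]])/1e3
j1=np.array([[136,124],[365.5,117],[225,242.5],[284,240.5]]); J1=np.array([[-100,-170,15],[-100,170,15],[79,-45,45],[79,45,45]])/1e3
r=least_squares(lambda p:np.r_[(proj(f2,jigpts(p,J2))-j2).ravel(),(proj(f1,jigpts(p,J1))-j1).ravel()],[.62,-.026,.15]);print('jig',r.x,np.round(r.fun,1))
t=z([[190,178],[595,156],[570,422],[229,439],[311,358],[492,348],[521,214],[522,279],[273,290]])
q=least_squares(lambda p:(proj(f2,tplpts(p,TL))-t).ravel(),[.55,-.03,.15,.1]);print('tpl',q.x,np.round(q.fun,1))
J=r.x
W=tplpts(q.x,TL); inv=R.from_euler('z',-J[2]).apply(W-[J[0],J[1],0]); print(np.round(inv*1e3,1)); print('far bottom', )
np.savez('poses.npz',J=J,T=q.x)
print('slot centre',tplpts(q.x,[[-.025,0,.008],[-.025,0,0]]))
E
```

```text
jig [ 0.61755714 -0.02561015  0.18593975] [-1.  -0.4  1.8  0.5 -2.2  0.8  1.1 -0.9 -0.1  0.4 -0.1  0.4]
tpl [ 0.5342779  -0.03875001  0.19599756  0.01864311] [ 0.2  1.3 -0.9  2.6  7.4 -2.4 -3.5 -3.1 -0.1 -1.1 -1.4 -0.1 -0.7  1.4
 -1.1  0.4  0.4  0.5]
[[-83.5 -92.5  23. ]
 [-85.4  97.5  23. ]
 [ 44.6  98.8  25.4]
 [ 46.5 -91.2  25.4]
 [  6.  -41.6  24.7]
 [  5.1  48.4  24.7]
 [-60.5  63.2  23.5]
 [-29.5  63.5  24. ]
 [-28.3 -57.5  24. ]]
far bottom
slot centre [[ 0.57335896 -0.03099061  0.02374429]
 [ 0.57350524 -0.03096156  0.01574568]]
```

The far corners are partly hidden by the fingers, so I'll drop those columns and refit with w1.

Run:
```python
import cv2
a=cv2.imread('pics/w1.png')[100:260,120:380]; cv2.imwrite('pics/w1z.png',cv2.resize(a,(780,480),interpolation=cv2.INTER_CUBIC))
```

```text
(no output)
```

View pics/w1z.png

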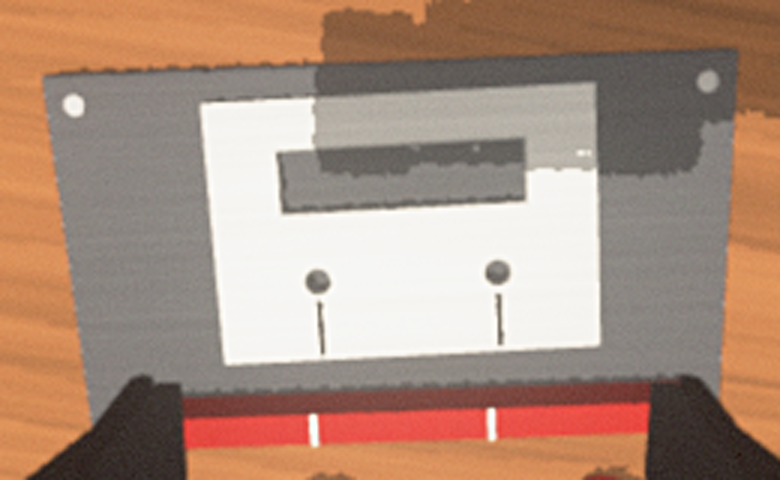

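The w1 zoom shows the template corners at (200,103), (596,83), (601,345) and (224,365), and the fence lines at (314,414–446) and (491,408–440), all unobstructed.

```bash
cat > fit.py <<'E'
from h import *
import pickle
f2=pickle.load(open('w2.pkl','rb'))
f1=dict(f2,position=np.array([0.49543369,-0.03563551,0.48330009]),orientation=np.array([-15.9448236,-0.0291143825,98.5759142]))
z=lambda a:np.array(a,float)*.45+[79.7,59.7]
z1=lambda a:np.array(a,float)/3+[119.7,99.7]
j2=z([[32,151],[739,122]]); J2=np.array([[-100,-170,15],[-100,170,15]])/1e3
j1=z1([[44,75],[737,48],[313.5,414],[491,408],[315,446],[492,440]]); J1=np.array([[-100,-170,15],[-100,170,15],[70.5,-45,45],[70.5,45,45],[87.5,-45,45],[87.5,45,45]])/1e3
TL=np.array([[-65,-95,8],[-65,95,8],[65,95,8],[65,-95,8],[25,-45,8],[25,45,8],[-40.5,60.5,8],[-9.5,60.5,8],[-9.5,-60.5,8],[-40.5,-60.5,8]])/1e3
t1=z1([[200,103],[596,83],[601,345],[224,365],[318,281],[497,272],[524,139],[525,200],[283,213],[277,153]])
t2=z([[190,178],[595,156],[311,358],[492,348],[521,214],[522,279],[273,290],[268,228]]); i2=[0,1,4,5,6,7,8,9]
for nm,fs in (('both',(1,1)),('w1',(1,0)),('w2',(.05,1))):
  r=least_squares(lambda p:np.r_[fs[1]*(proj(f2,jigpts(p,J2))-j2).ravel(),fs[0]*(proj(f1,jigpts(p,J1))-j1).ravel()],[.62,-.026,.15]);print(nm,'jig',r.x,np.round(r.fun,1))
  q=least_squares(lambda p:np.r_[fs[1]*(proj(f2,tplpts(p,TL[i2]))-t2).ravel(),fs[0]*(proj(f1,tplpts(p,TL))-t1).ravel()],[.55,-.03,.15,.1]);print('tpl',q.x,np.round(q.fun,1))
  if nm=='both': J,T=r.x,q.x
W=tplpts(T,TL); inv=R.from_euler('z',-J[2]).apply(W-[J[0],J[1],0]); print(np.round(inv*1e3,1))
np.savez('poses.npz',J=J,T=T)
print('slot centre',tplpts(T,[[-.025,0,.008],[-.025,0,0]]))
E
python3 fit.py
```

```text
both jig [ 0.61770845 -0.02611821  0.18760247] [-1.6 -0.   1.2  0.3 -1.   0.4  0.8  0.3  0.1  0.1  0.2  0.   0.4 -0.3
  0.1 -0.4]
tpl [ 0.53341928 -0.03851534  0.20259482  0.10305143] [ 0.5  0.4 -0.5  0.5 -0.1 -0.1  0.3  0.3  0.2 -0.2  0.3 -0.5  0.3  0.4
  0.1 -0.5  0.3  0.2 -0.6 -0.2 -0.6  0.   0.2 -0.4 -0.3  0.1  0.1  0.
  0.1 -0.5  0.4  0.4 -0.7  0.4 -0.3 -0.7]
w1 jig [ 0.61769641 -0.02622169  0.18653561] [-0.  -0.   0.   0.  -1.   0.2  0.8  0.4 -0.   0.1  0.1  0.1  0.2 -0.3
 -0.1 -0.3]
tpl [ 0.5334915  -0.03832762  0.20297449  0.10739674] [ 0.   0.  -0.   0.  -0.   0.   0.   0.   0.  -0.   0.  -0.   0.   0.
  0.  -0.   0.5  0.2 -0.5 -0.2 -0.4  0.1  0.3 -0.3 -0.1  0.2  0.3  0.1
  0.2 -0.4  0.6  0.5 -0.6  0.4 -0.2 -0.7]
w2 jig [ 0.61769507 -0.02581617  0.18913977] [-1.4  0.2  1.3  0.1 -0.   0.   0.   0.   0.   0.   0.   0.   0.  -0.
  0.  -0. ]
tpl [ 0.53336155 -0.03862401  0.20192434  0.0971629 ] [ 0.4  0.4 -0.6  0.6 -0.2 -0.2  0.1  0.2  0.  -0.2  0.2 -0.5  0.2  0.3
 -0.  -0.5  0.   0.  -0.  -0.  -0.  -0.   0.  -0.  -0.  -0.  -0.  -0.
 -0.  -0.   0.   0.  -0.   0.  -0.  -0. ]
[[-84.5 -91.5  23. ]
 [-87.4  98.5  23. ]
 [ 41.9 100.5  36.3]
 [ 44.8 -89.5  36.3]
 [  4.2 -40.1  32.2]
 [  2.9  49.9  32.2]
 [-62.5  64.4  25.5]
 [-31.7  64.8  28.7]
 [-29.8 -56.1  28.7]
 [-60.7 -56.6  25.5]]
slot centre [[ 0.5715872  -0.03067515  0.02707232]
 [ 0.57239333 -0.03050956  0.01911477]]
```

The fit is good, under 1 px on the template. Its tilt is 0.103 rad, it is about 26 mm short of the fence, about 4.5 mm too far +y, and turned +0.015 rad. I'll enter the slot with the fingers part open and push its far wall towards the fence.

```bash
cat >> h.py <<'E'
P=np.load('poses.npz') if __import__('os').path.exists('poses.npz') else None
J=P['J'] if P is not None else None
YJ=np.degrees(J[2])
def jw(x,y,z): # jig mm ->world m
    return jigpts(J,np.array([[x,y,0]])/1e3)[0]+[0,0,z]
def wj(p):
    return R.from_euler('z',-J[2]).apply(np.asarray(p)-[J[0],J[1],0])*1e3
def rep(tag):
    s=env.read_state(); print(tag,round(s['clock'],2),'jig',np.round(wj(s['position']),1),'F',np.round(R.from_euler('z',-J[2]).apply(s['force']),1),'M',np.round(s['wrist_torque'],2),'op',round(s['opening'],2)); return s
E
python3 - <<'E'
from h import *
T=P['T']; yt=np.degrees(T[2])
c=tplpts(T,[[-.025,0,.004]])[0]; print('slot jig',wj(c))
env.gripper_to(0.8)
env.move_straight([c[0],c[1],0.07],rotation=[-90,0,yt],rate=0.15); rep('above')
f=snap('wrist','w3')
hit=env.move_straight([c[0],c[1],0.0195],rate=0.05,force_limit=6); rep(hit)
f=snap('wrist','w4'); f=snap('scene','s4')
cv2.imwrite('pics/s4z.png',cv2.resize(f['image'][150:280,150:320],(785,600),interpolation=cv2.INTER_CUBIC))
E
```

```text
slot jig [-45.75046529   4.13098117  23.09354504]
above 6.1 jig [-44.9   4.   70.8] F [ 0.5 -0.3  0.4] M [ 0.01 -0.17  0.01] op 0.8
False 7.31 jig [-45.4   4.1  19.9] F [-0.3  0.2 -0.6] M [ 0.04 -0.15 -0.03] op 0.8
```

View pics/w4.png

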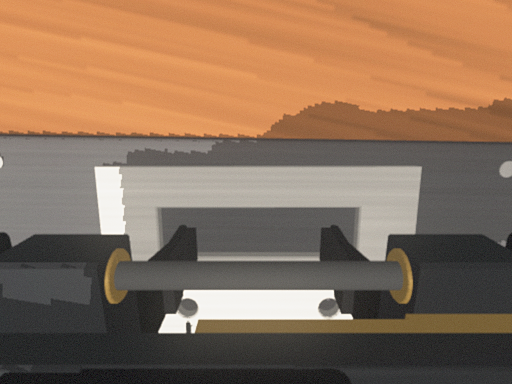

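View pics/s4z.png

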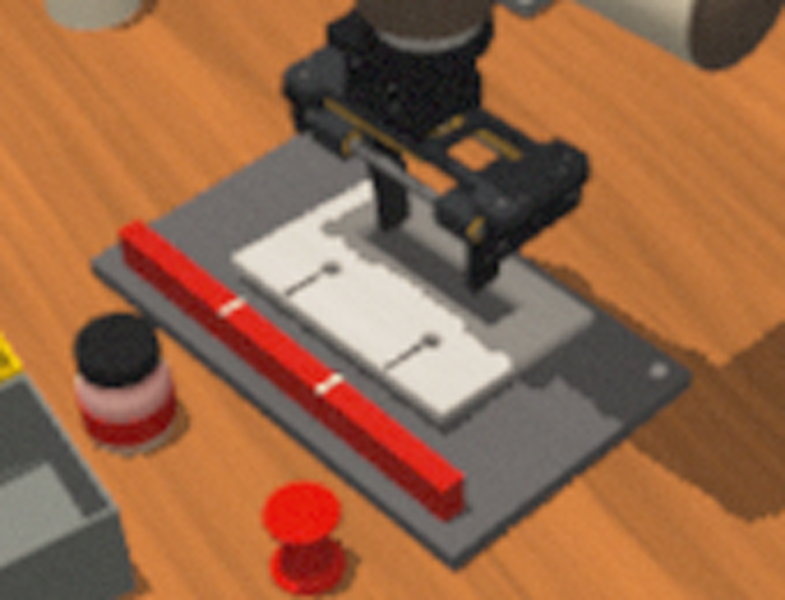

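Both fingers are inside the slot without contact (tips around (390,220) and (480,280) in the zoomed scene view). Next I'll square up and push to the fence.

Run:
```python
from h import *
env.move_straight(jw(-44.5,4,.0195),rotation=[-90,0,YJ],rate=0.05); rep('sq')
for x in (-36,-28,-20,-16,-10):
    hit=env.move_straight(jw(x,4,.0195),rate=0.04,force_limit=16); rep((x,hit))
    if hit: break
f=snap('scene','s5')
cv2.imwrite('pics/s5z.png',cv2.resize(f['image'][150:280,150:320],(785,600),interpolation=cv2.INTER_CUBIC))
f=snap('wrist','w5')
```

```text
sq 7.66 jig [-44.3   4.   19.7] F [-1.5  0.4  0.1] M [-0.03 -0.12  0.04] op 0.8
(-36, False) 8.03 jig [-35.7   4.   19.4] F [ 0.  -0.5  0.3] M [ 0.08 -0.13  0.02] op 0.8
(-28, False) 8.38 jig [-27.7   4.   19.4] F [-0.6 -0.8  1.2] M [ 0.12 -0.13  0.01] op 0.8
(-20, False) 8.72 jig [-19.8   4.   19.4] F [-0.4 -0.1 -0. ] M [ 0.07 -0.16  0.03] op 0.8
(-16, False) 8.97 jig [-15.8   4.   19.5] F [-0.7 -0.2 -0.4] M [ 0.07 -0.16  0.03] op 0.8
(-10, False) 9.28 jig [-9.7  4.  19.5] F [ 0.1  0.6 -0.6] M [ 0.09 -0.17 -0.02] op 0.8
```

View pics/s5z.png

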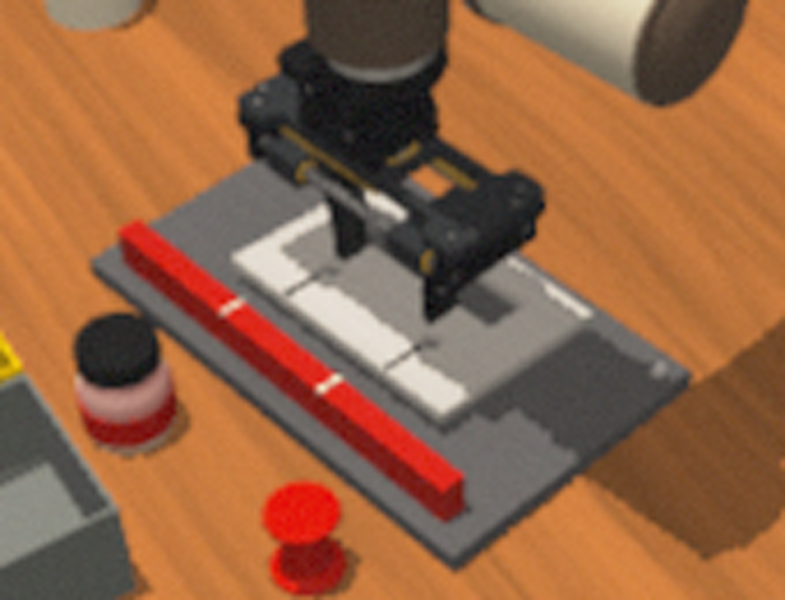

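View pics/w5.png

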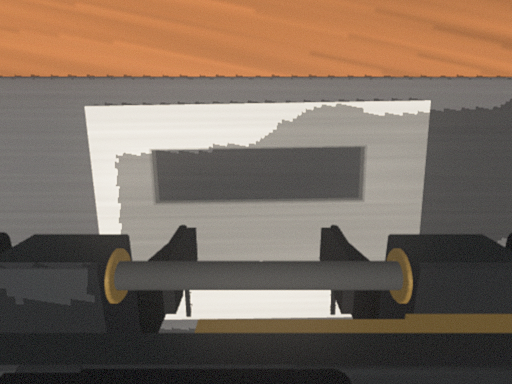

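The plate did not move. The slot is empty and the fingers are over the plate, so opened fingertips sit higher than the shut TCP. I'll go back to the slot centre and feel for the bed to calibrate.

Run:
```python
from h import *
yt=np.degrees(P['T'][2])
env.move_straight(jw(-45.7,4.1,.0215),rotation=[-90,0,yt],rate=0.1)
hit=env.move_straight(jw(-45.7,4.1,.0),rate=0.02,force_limit=4); s=rep(hit)
env.move_straight(jw(-45.7,4.1,s['position'][2]+.004),rate=0.04); rep('up')
f=snap('scene','s6')
cv2.imwrite('pics/s6z.png',cv2.resize(f['image'][150:280,150:320],(785,600),interpolation=cv2.INTER_CUBIC))
```

```text
False 11.11 jig [-45.6   4.1   0.1] F [ 0.1 -0.3  0.7] M [ 0.09 -0.17  0.06] op 0.8
up 11.36 jig [-45.3   4.1   4.7] F [0.1 0.1 0.8] M [ 0.07 -0.12  0.01] op 0.8
```

View pics/s6z.png

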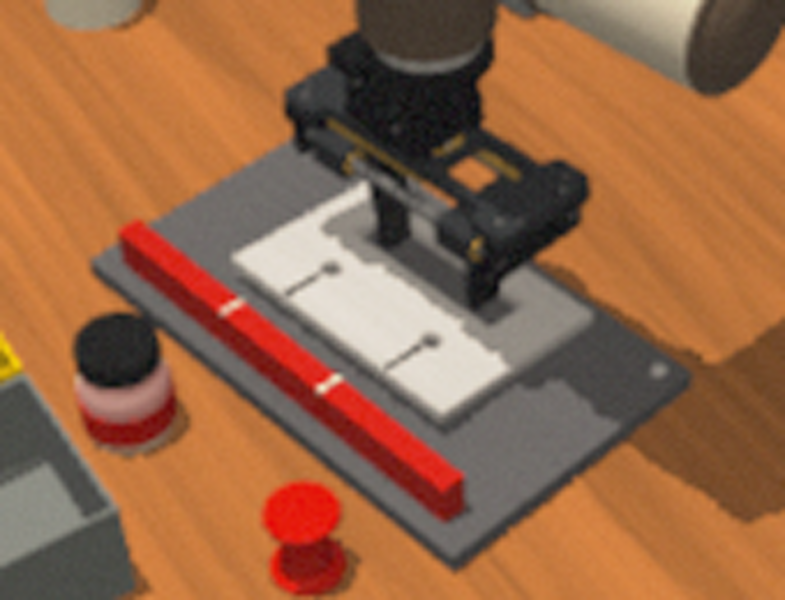

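Still no bed contact with the TCP at z=0, so I'll keep feeling downward.

Run:
```python
from h import *
hit=env.move_straight(jw(-45.7,4.1,-.012),rate=0.025,force_limit=4); s=rep(hit)
if hit:
    env.move_straight(jw(-45.7,4.1,s['position'][2]+.0035),rate=0.04); rep('up')
```

```text
True 11.85 jig [-45.6   4.1  -4.6] F [-0.4 -0.2  4.4] M [ 0.22  0.04 -0.01] op 0.8
up 12.1 jig [-45.7   4.1  -1.2] F [0.5 0.2 0.7] M [ 0.05 -0.12 -0.01] op 0.8
```

Bed contact came at TCP z = −4.5 mm, so the tips are about 19.5 mm above the TCP at this opening. That explains the miss. Now I'll push with the tips 3.4 mm above the bed.

Run:
```python
from h import *
z=-.0012
env.move_straight(jw(-44.5,4,z),rotation=[-90,0,YJ],rate=0.05); rep('sq')
for x in (-38,-32,-26,-20,-16,-13,-10):
    hit=env.move_straight(jw(x,4,z),rate=0.04,force_limit=16); rep((x,hit))
    if hit: break
f=snap('scene','s7')
cv2.imwrite('pics/s7z.png',cv2.resize(f['image'][150:280,150:320],(785,600),interpolation=cv2.INTER_CUBIC))
f=snap('wrist','w7')
```

```text
sq 12.35 jig [-44.6   4.   -1.5] F [ 0.2  0.1 -0.9] M [ 0.05 -0.18 -0.03] op 0.8
(-38, False) 12.66 jig [-38.5   4.   -1.5] F [-2.1 -0.1  0.2] M [-0.08  0.47  0.03] op 0.8
(-32, False) 12.96 jig [-32.8   3.9  -1.4] F [-4.4 -0.7  1.7] M [-0.28  0.97  0.02] op 0.8
(-26, False) 13.26 jig [-26.3   3.9  -1.2] F [-4.1 -0.3  1.7] M [-0.34  0.96 -0.03] op 0.8
(-20, False) 13.56 jig [-19.5   3.9  -1.2] F [-2.2 -1.1  1.6] M [-0.34  0.52 -0.01] op 0.8
(-16, False) 13.81 jig [-15.8   3.9  -1.4] F [-2.4 -2.1 -0.3] M [-0.54  0.46 -0.07] op 0.8
(-13, False) 14.06 jig [-15.7   3.9  -1.6] F [-7.5 -1.3  3.2] M [-0.65  1.89 -0.05] op 0.8
(-10, False) 14.31 jig [-15.7   3.8  -1.6] F [-12.2   0.1   8. ] M [-0.61  3.36  0.07] op 0.8
```

View pics/s7z.png

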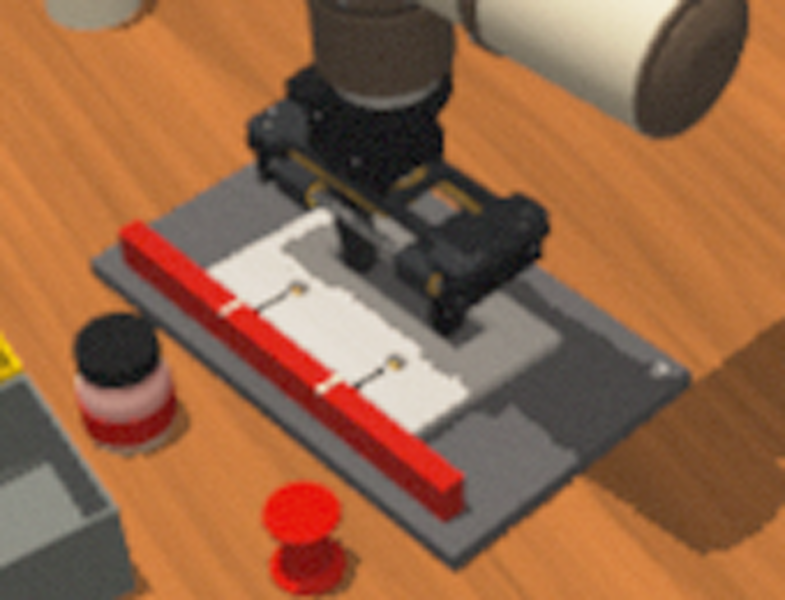

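View pics/w7.png

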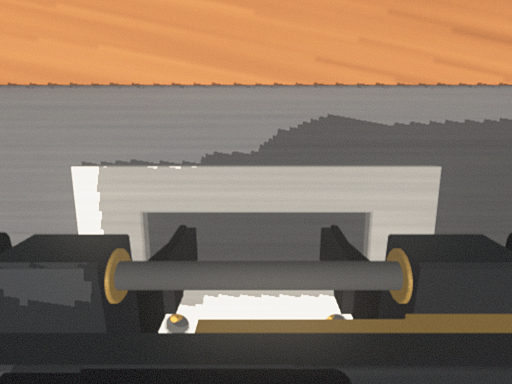

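The template is square against the fence, and brass shows on the −y side of both holes (wrist pixels (178,321) and (335,320)), so it needs a few mm towards −y. I'll ease off, then nudge in −y with light pressure on the fence.

Run:
```python
from h import *
z=-.0012
env.move_straight(jw(-14.2,4,z),rate=0.05); rep('ease')
for i,y in enumerate((-3,-6,-8,-9,-10)):
    hit=env.move_straight(jw(-14.2,y,z),rate=0.03,force_limit=20); rep((y,hit))
    if hit: break
f=snap('scene','s8')
cv2.imwrite('pics/s8z.png',cv2.resize(f['image'][150:280,150:320],(785,600),interpolation=cv2.INTER_CUBIC))
f=snap('wrist','w8')
```

```text
ease 14.66 jig [-15.7   3.9  -1.4] F [-5.6 -1.1  2.2] M [-0.54  1.56 -0.09] op 0.8
(-3, False) 15.04 jig [-15.7  -2.4  -2. ] F [-5.3  1.4 -0.1] M [0.13 1.53 0.01] op 0.8
(-6, False) 15.29 jig [-15.7  -5.2  -2.1] F [-5.3  2.1  0.2] M [ 0.37  1.56 -0.02] op 0.8
(-8, False) 15.54 jig [-15.8  -7.1  -2.2] F [-5.6  2.8 -0.3] M [0.47 1.57 0.03] op 0.8
(-9, False) 15.79 jig [-15.7  -7.9  -2.2] F [-4.9  3.   0.7] M [0.61 1.6  0.04] op 0.81
(-10, False) 16.04 jig [-15.8  -8.8  -2.2] F [-4.7  3.6  0.1] M [0.66 1.64 0.01] op 0.8
```

View pics/s8z.png

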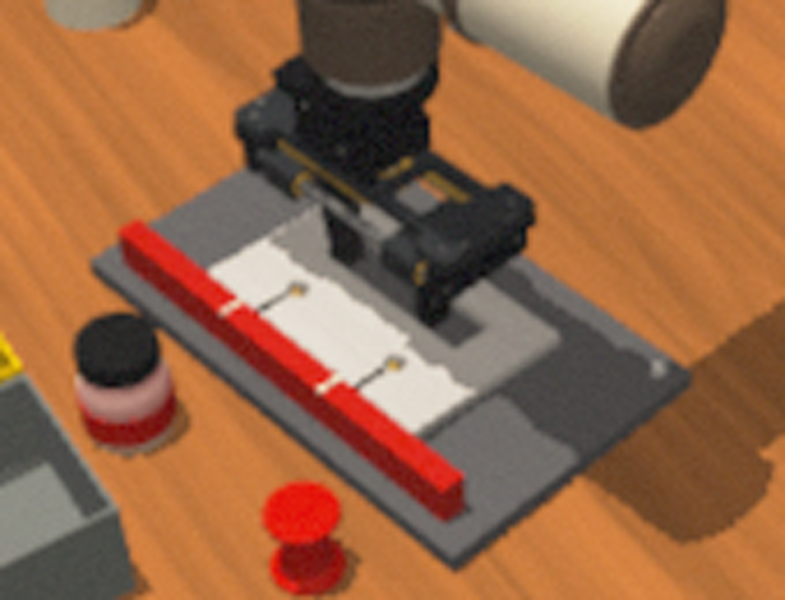

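View pics/w8.png

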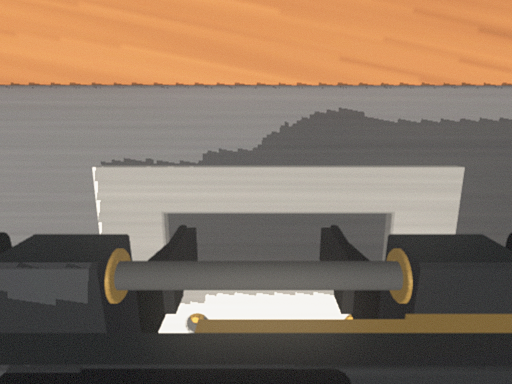

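The template has hardly moved yet and there is still a small gap between the finger and the slot end. I'll continue in 1 mm steps.

Run:
```python
from h import *
z=-.0012
py=None
for y in np.arange(-11.5,-21,-1.0):
    hit=env.move_straight(jw(-14.2,y,z),rate=0.03,force_limit=20); s=rep((y,hit))
    F=R.from_euler('z',-J[2]).apply(s['force'])
    if hit or F[1]>9: break
f=snap('scene','s9')
cv2.imwrite('pics/s9z.png',cv2.resize(f['image'][150:280,150:320],(785,600),interpolation=cv2.INTER_CUBIC))
f=snap('wrist','w9')
```

```text
(np.float64(-11.5), False) 16.39 jig [-15.8 -10.4  -2.2] F [-5.1  3.9 -0.7] M [0.64 1.6  0.02] op 0.8
(np.float64(-12.5), False) 16.64 jig [-15.8 -11.4  -2.5] F [-5.2  2.2 -0.8] M [0.57 1.47 0.11] op 0.8
(np.float64(-13.5), False) 16.89 jig [-15.7 -12.4  -2.5] F [-5.8  2.4 -1.2] M [ 0.57  1.45 -0.02] op 0.8
(np.float64(-14.5), False) 17.14 jig [-15.8 -13.4  -2.4] F [-5.3  3.2 -1.1] M [ 0.65  1.47 -0.03] op 0.8
(np.float64(-15.5), False) 17.39 jig [-15.8 -14.3  -2.3] F [-4.1  3.8 -1. ] M [0.66 1.57 0.  ] op 0.8
(np.float64(-16.5), False) 17.64 jig [-15.7 -15.3  -2.3] F [-5.2  2.9 -0.7] M [0.69 1.57 0.02] op 0.8
(np.float64(-17.5), False) 17.89 jig [-15.8 -16.3  -2.3] F [-4.7  3.2 -0.1] M [0.73 1.52 0.01] op 0.8
(np.float64(-18.5), False) 18.14 jig [-15.8 -17.4  -2.4] F [-5.   2.9 -0.8] M [0.64 1.47 0.01] op 0.8
(np.float64(-19.5), False) 18.39 jig [-15.8 -18.4  -2.6] F [-4.2  2.8 -1.8] M [0.54 1.36 0.01] op 0.8
(np.float64(-20.5), False) 18.64 jig [-15.8 -19.4  -2.7] F [-4.6  2.2 -2.1] M [0.5  1.32 0.03] op 0.8
```

View pics/s9z.png

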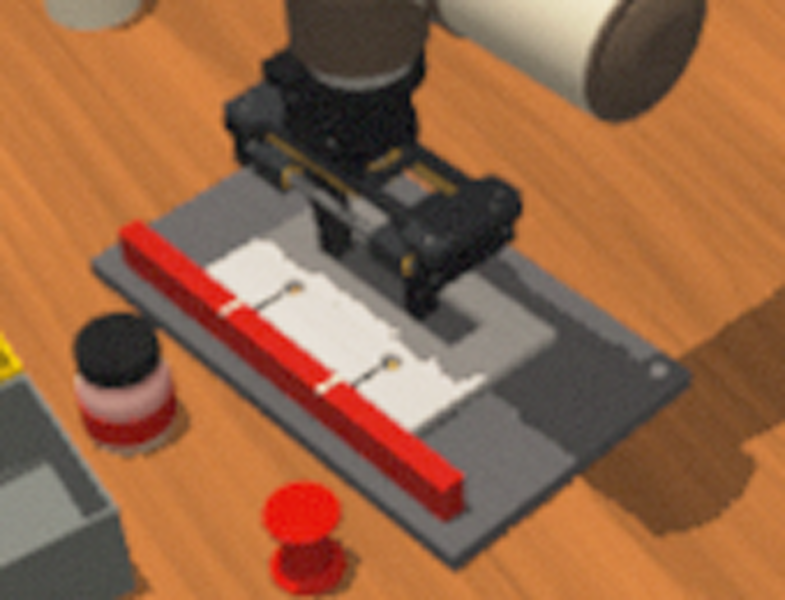

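View pics/w9.png

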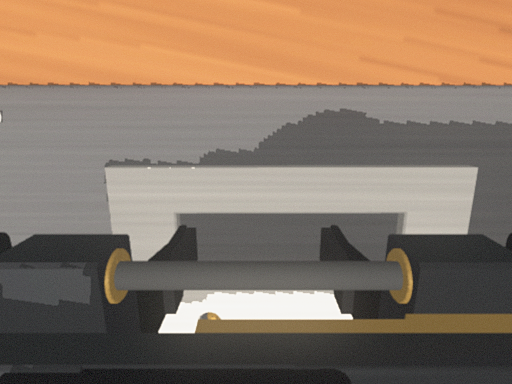

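The finger now touches the slot end and the template has moved about 2 mm (brass now nearly centred). I'll continue in small steps and watch for the drop.

Run:
```python
from h import *
z=-.0012
ims=[]
for y in (-21.3,-22.1,-22.9,-23.7):
    hit=env.move_straight(jw(-14.2,y,z),rate=0.02,force_limit=20); s=rep((y,hit))
    f=env.grab_frame('scene'); ims.append(cv2.resize(f['image'][165:260,175:300],(400,300),interpolation=cv2.INTER_CUBIC))
    F=R.from_euler('z',-J[2]).apply(s['force'])
    if hit or F[1]>9: break
while len(ims)<4: ims.append(ims[-1])
cv2.imwrite('pics/s10.png',np.vstack([np.hstack(ims[:2]),np.hstack(ims[2:])]))
f=snap('wrist','w10')
```

```text
(-21.3, False) 18.99 jig [-15.8 -19.6  -2.7] F [-3.2  4.6 -1.9] M [ 1.1   1.44 -0.01] op 0.8
(-22.1, False) 19.29 jig [-15.8 -19.8  -2.7] F [-4.5  7.4 -1.9] M [1.9  1.64 0.07] op 0.8
(-22.9, False) 19.59 jig [-15.8 -19.9  -2.7] F [-4.8  9.6 -1.1] M [2.62 1.84 0.1 ] op 0.8
```

View pics/s10.png

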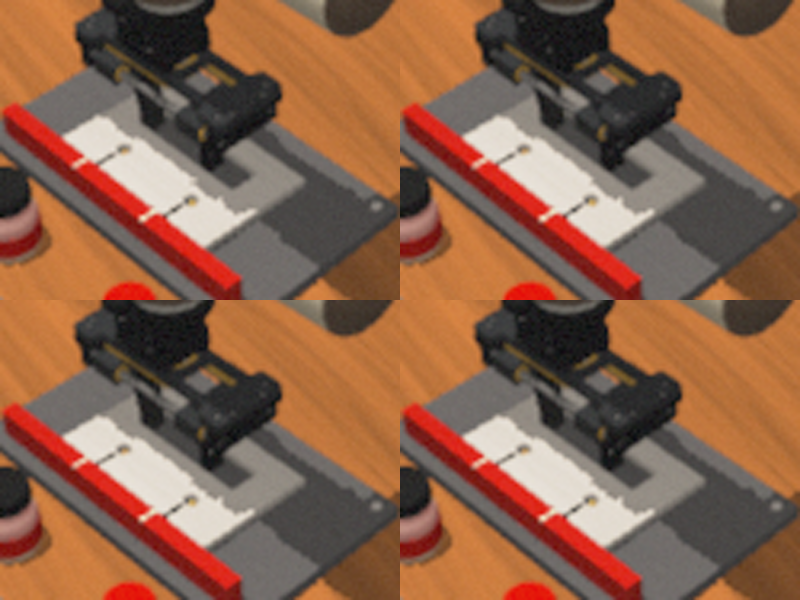

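View pics/w10.png

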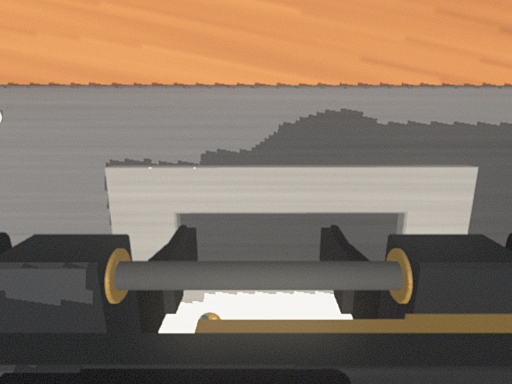

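Force rises with no movement, so the template is blocked, possibly because the holes already caught the pins. I'll retreat and measure the tilt.

Run:
```python
from h import *
z=-.0012
env.move_straight(jw(-20,-14,z),rate=0.06); rep('free')
env.move_straight(jw(-20,-14,.06),rate=0.12,force_limit=8); rep('up')
env.move_straight([0.56,-0.03,0.24],rate=0.2); s=rep('view')
env.dwell(.3)
f=snap('wrist','w11')
import pickle; pickle.dump(f,open('w11.pkl','wb'))
cv2.imwrite('pics/w11z.png',cv2.resize(f['image'][90:270,138:378],(800,600),interpolation=cv2.INTER_CUBIC))
```

```text
free 20.02 jig [-18.2 -13.8  -0.4] F [-1.  -0.4  0.4] M [ 0.02 -0.16 -0.03] op 0.8
up 20.68 jig [-20.4 -14.   59.6] F [-0.4  0.1 -0.1] M [ 0.01 -0.15  0.04] op 0.8
view 21.75 jig [-58.1   7.1 238.4] F [-0.5 -0.3 -0.1] M [ 0.06 -0.16 -0.02] op 0.8
```

View pics/w11z.png

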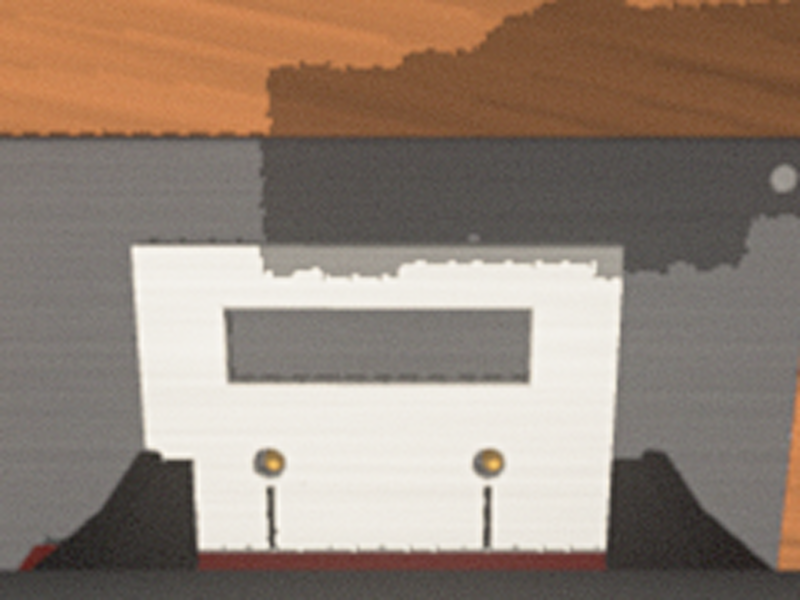

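Both brass pins now show inside their holes, at (272,462) and (490,463), slightly right (+y) of centre. I'll fit the pose to check that the template lies flat.

Run:
```python
from h import *
import pickle
f=pickle.load(open('w11.pkl','rb'))
z=lambda a:np.array(a,float)*.3+[137.6,89.6]
TL=np.array([[-65,-95,8],[-65,95,8],[25,-45,8],[25,45,8],[-40.5,60.5,8],[-9.5,60.5,8],[-9.5,-60.5,8],[-40.5,-60.5,8]])/1e3
t=z([[133,246],[622,247],[269,463],[488,463],[531,309],[530,381],[229,382],[226,309]])
q=least_squares(lambda p:(proj(f,tplpts(p,TL))-t).ravel(),[.55,-.03,.19,.05]);print(q.x,np.round(q.fun,1))
h=wj(tplpts(q.x,np.array([[25,45,8],[25,-45,8],[65,0,8]])/1e3)); print(h)
for pitch in (0,.105):
    r=least_squares(lambda p:(proj(f,tplpts([*p,pitch],TL))-t).ravel(),[.55,-.03,.19]); print(pitch,r.x,2*r.cost)
print('pin tip px z', (proj(f,jigpts(J,np.array([[30,45,25],[30,-45,25]])/1e3))-[137.6,89.6])/.3)
```

```text
[ 0.55921565 -0.0395367   0.1868901  -0.00381426] [-0.   0.2  0.2 -0.1  0.3 -0.2  0.1 -0.1  0.2 -0.3 -0.3  0.6 -0.2  0.2
 -0.3 -0.3]
[[ 30.09280055  42.66194203  22.65665948]
 [ 30.02868689 -47.33803514  22.65665948]
 [ 70.0604426   -2.36654131  22.50408956]]
0 [ 0.55919352 -0.03953803  0.18690661] 1.0521380720759466
0.105 [ 0.55880052 -0.039534    0.18737603] 10.650735716473775
pin tip px z [[494.59311441 464.54227862]
 [274.89603421 464.57600152]]
```

The fit gives a flat template (tilt −0.004 rad) with the holes within 2.4 mm of the pins. As an independent check, I'll press gently with shut fingertips between the holes, which also reads the top's height.

Run:
```python
from h import *
env.gripper_to(0.0)
env.move_straight(jw(45,-2,.06),rate=0.2); rep('above')
hit=env.move_straight(jw(45,-2,.012),rate=0.03,force_limit=8); rep(hit)
env.move_straight(jw(45,-2,.08),rate=0.15); rep('off')
env.move_straight([0.53,-0.03,0.27],rate=0.25); env.dwell(.3); rep('view')
f=snap('wrist','w12'); cv2.imwrite('pics/w12z.png',cv2.resize(f['image'][90:270,138:378],(800,600),interpolation=cv2.INTER_CUBIC))
g=snap('scene','s12'); cv2.imwrite('pics/s12z.png',cv2.resize(g['image'][150:280,150:320],(785,600),interpolation=cv2.INTER_CUBIC))
```

```text
above 24.59 jig [45.4 -2.  61.3] F [-0.8 -0.2  0.4] M [ 0.11 -0.14  0.01] op 0.0
False 26.34 jig [45.1 -2.  12.2] F [ 0.  -0.3 -0.9] M [ 0.05 -0.18  0.04] op 0.0
off 26.94 jig [44.4 -1.8 79.5] F [-0.6  0.1 -0.4] M [ 0.08 -0.13 -0.02] op 0.01
view 28.32 jig [-86.8  12.5 269. ] F [-0.3  0.2 -0.2] M [ 0.08 -0.12 -0.  ] op 0.01
```

View pics/s12z.png

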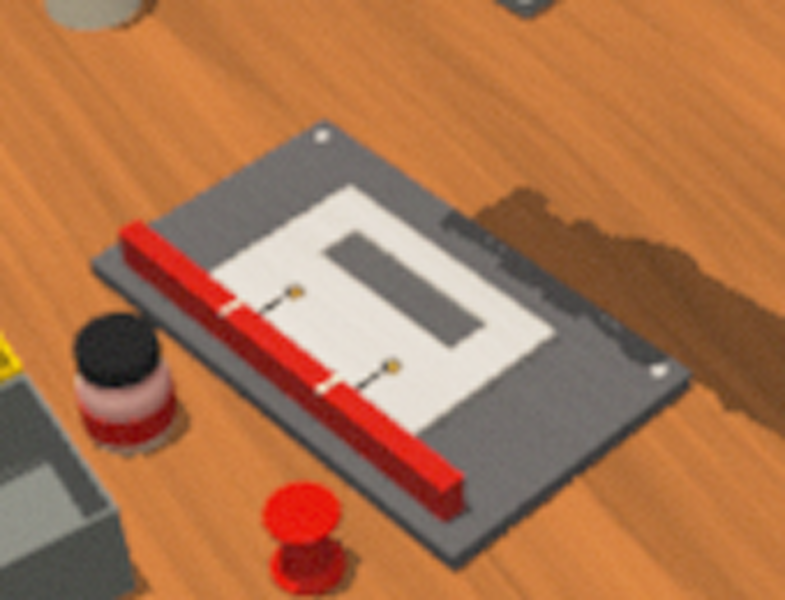

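View pics/w12z.png

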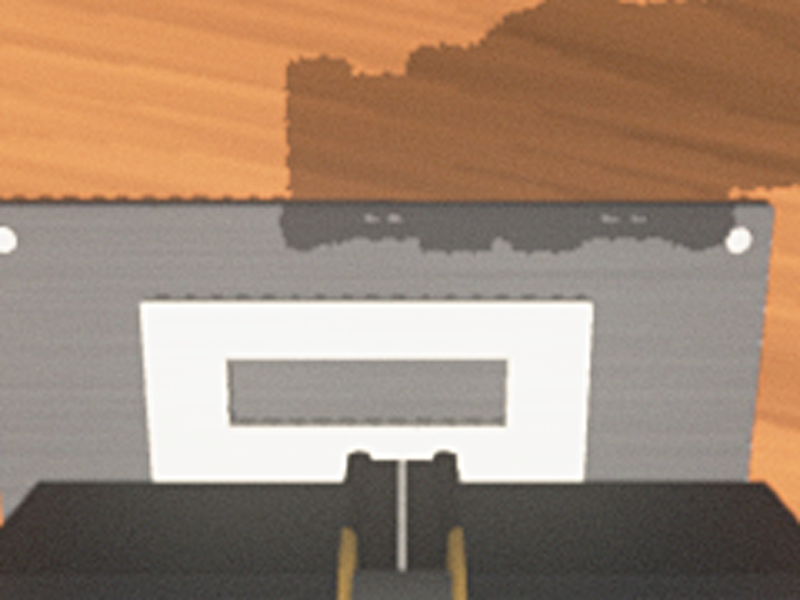

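The press found no contact down to TCP z = 12 mm, so the tips sit higher than stated even when shut. The scene view still shows both pins bright in the holes at (295,291) and (393,366). I'll press a bit deeper at two points along x. Equal contact heights mean it is level.

Run:
```python
from h import *
env.move_straight(jw(50,-2,.03),rate=0.2)
hit=env.move_straight(jw(50,-2,-.008),rate=0.025,force_limit=8); rep(hit)
env.move_straight(jw(50,-2,.02),rate=0.1)
env.move_straight(jw(-54,-2,.02),rate=0.15)
hit=env.move_straight(jw(-54,-2,-.008),rate=0.025,force_limit=8); rep(hit)
env.move_straight(jw(-54,-2,.08),rate=0.15); rep('off')
env.move_straight([0.45,0.0,0.27],rate=0.3); env.dwell(.2); rep('view')
g=snap('scene','s13'); cv2.imwrite('pics/s13z.png',cv2.resize(g['image'][150:280,150:320],(785,600),interpolation=cv2.INTER_CUBIC))
import pickle; pickle.dump(g,open('s13.pkl','wb'))
```

```text
True 30.97 jig [49.9 -2.   3.4] F [0.  0.3 3.8] M [ 0.14 -0.01 -0.01] op 0.0
True 32.85 jig [-54.   -2.    3.4] F [-0.6  0.3  4.7] M [ 0.23  0.15 -0.03] op 0.01
off 33.52 jig [-54.8  -1.9  79.1] F [-1.1  0.1 -0.1] M [ 0.06 -0.12  0.01] op 0.0
view 34.62 jig [-160.1   56.6  268.1] F [-0.   0.  -0.1] M [ 0.05 -0.17  0.03] op 0.01
```

View pics/s13z.png

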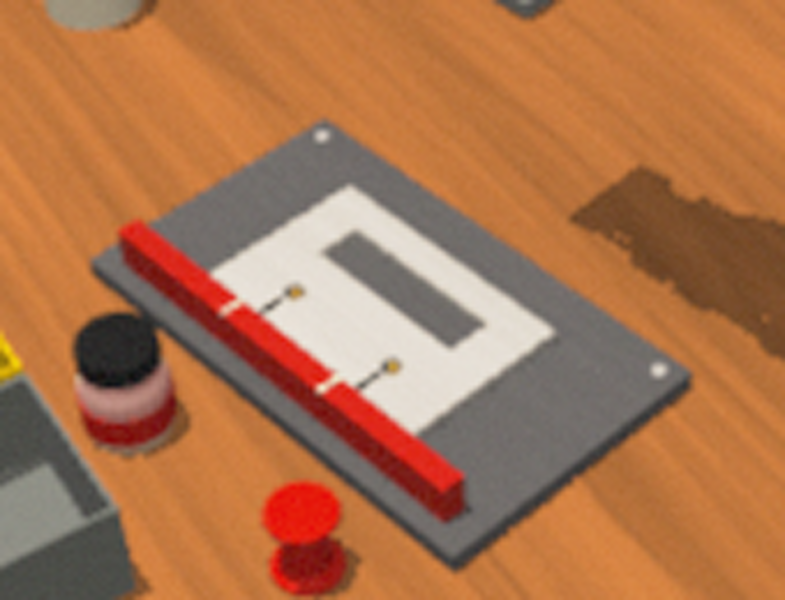

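Contact heights are equal (3.4 mm at both ends) and 8 mm above the bed reading, which matches the plate thickness. The template is flat and seated, so I'll hand in.

```bash
python3 -c "
from h import *
env.close_job()"
```

```text
the job is handed in; nothing more can be done
```

The template is seated: both holes are over their pins, it lies flat on the jig bed, and the hand is clear. I handed the job in at about 35 s of the 54 s allowed. I pushed it to the fence with the part-open fingers inside its slot, then nudged it along the fence towards −y until the pins stopped it.

**Last checks**
- **Flatness:** The camera fit gave a tilt of about −0.004 rad. Light presses near the far and near edges both made contact at the same height. That height is 8 mm above the bed reading, which matches the plate's thickness.
- **Holes on pins:** The fit put both holes about 2.4 mm off the pin axes towards −y, within the 4 mm limit. The pins allow only 2 mm of play, so that figure probably includes some measuring error. I did not centre it further.
- **Forces and bystanders:** The largest force I saw was about 15 N. The robot never went near the bystanders. The paint jar and spool look unmoved in the last picture; the others I did not check separately.

**What disagreed:** The fingertips sit about 19 mm above the position the robot reports for them, at the two openings I used. Because of this, my first push passed over the plate without moving it and my first press check made no contact. I corrected for it by feeling for the bed.

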